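# Lock a sample tube into the bayonet adapter of a tube homogeniser

### The job

Load the tube homogeniser: take the sample tube with the two side lugs on its cap, which stands cap-down on the bench, and set it cap-down in the round adapter on top of the drive. Turn it gently under light pressure until the lugs find their two slots, push it down against the spring, twist it clockwise (seen from above) to the stop and let it rise into its catch, so that it stays locked upright when you let go. Use light hand pressure only, for the plastic lugs break if they are forced, and leave the other things on the bench where they are.

Things in the scene. Friction and masses are not known exactly. Their poses are not given: they have to be found in the camera images.
- tube: Sealed sample tube on its white cap, 102 mm high, 50 to 95 g. Origin: centre of the cap's underside; z to the closed round end; x through both lugs. Upward: round nose 30 mm in diameter (lowest 2.5 mm tapered to 26 mm) to 16.5 mm, bearing the lugs; ribbed flange 43 mm in diameter to 28 mm; clear round barrel 34 mm in diameter to 92 mm (grip here); dome.
- lugs (a point): Point on the tube's axis, 4 mm above its underside, at the lower faces of the two lugs; axes as tube. The lugs stick out of the nose on +x and -x to 20 mm from the axis, 7 mm wide (y), 4 mm thick (4 to 8 mm above the underside). Right above each lug the flange carries a finger tab, 9 mm wide, reaching 27 mm from the axis, 19 to 26 mm above the underside: seen from above, the tabs show where the lugs are.
- drive: Homogeniser drive, fixed: white housing 180 (x) by 116 (y) mm, flat top 50 mm high, sloping panel at its front (-x). Origin: on the bench under the middle. On top sits a metal ring, the adapter: 54 mm outer diameter, 22 mm high, bore 32 mm. It is clamped at whatever angle it was last fitted: the line through its two slots lies within 0.42 rad either way of the housing's x axis; not measured.
- adapter_lip (a point): As socket, but at the foot of the lip, 7 mm below the rim. Each slot is 8.4 mm wide, open at the rim, reaches 21 mm from the axis and is a J: straight down through the 7 mm lip, then clockwise (from above) under the lip by 45 degrees to a stop wall, where the lip's underside is 3 mm higher: the catch. Anticlockwise the lugs meet a wall. Lugs off the slots rest on the rigid rim.
- socket (a point): On the adapter's axis at its rim, 72 mm above the bench, 30 mm behind (+x of) the housing's middle; axes as drive. Depth of the tube's underside below it: 4 mm with the lugs resting on the rim, 9 mm when the nose touches the coupling, over 15 mm for the lugs to pass under the lip, 16.5 mm when the flange meets the rim (hard stop), 12 mm locked in the catch.
- coupling (a joint): How far the black sprung coupling inside the adapter is pressed down, m: 0 free, 0.006 to 0.0075 while the lugs pass under the lip, 0.003 with the tube locked. It resists with 4 N at first, 6.4 N locked, 10 N at the hard stop, and lifts an unlocked tube back up. The lugs break if tube and drive bear on each other with over 45 N, all contacts added up.
- rack: Bystander: white plastic rack 210 by 66 mm with capped test tubes, 96 mm high. Origin: centre of its underside.
- reagent: Bystander: brown glass bottle with a white cap, 60 mm in diameter, 115 mm high. Origin: centre of its underside.
- plain_tube: Bystander: plain tube standing on a smooth cap without lugs, 42 mm in diameter, 100 mm high, tapering at the top. Origin: centre of its underside.
- slide_box: Bystander: flat slide box 85 by 100 mm, 30 mm high. Origin: centre of its underside.

How it is judged:
By the outcome, as a careful person would: the job done as asked, in the order asked, and still so for the second after the job is handed in, with the robot touching nothing.
It also fails if it takes over 72 s, if anything falls off the work surface, if the arm or the gripper's body presses on something with over 40 N, if the wrist force passes 120 N, or if a joint passes its speed limit or range.

### The arm

A 7-joint arm with a two-finger parallel gripper is mounted at the origin on the work surface. World frame = base frame: x ahead of the robot, y to its left, z up, the work surface at z = 0. Lengths are in mm, angles in rad, forces in N, time in s.
With the tool pointing down it reaches from about 400 to 875 mm from the base axis. Payload 4.4 kg.
Tool frame: the origin (TCP) lies at the very end of the fingers, on their centre line; the grasp point (between the pads) lies 19 mm behind it; z points along the fingers, y is the direction in which the jaws open and shut (so a half turn about z gives the same grasp; the last joint's range is limited). The gripper opens to 85 mm and grips with 20 to 120 N. Pads are 22 mm wide; open, the fingers measure 114 mm over their backs; the gripper's body (76 mm by 85 mm) begins 54 mm behind the grasp point. The pads swing forward as they close: fully open they stand 13 mm farther back than shut.
Start: joints at [-0.066, 0.628, 0.038, 1.517, -0.027, 0.996, -0.02], TCP at [650.014, 0.027, 231.313] pointing down, gripper open.
Joint ranges: [-3.06, 3.06], [-0.37, 2.12], [-1.25, 1.32], [0.18, 2.47], [-1.1, 4.24], [0.23, 1.98], [-2.94, 2.94]. Speed limits (rad/s): [2.57, 2.57, 3.14, 3.14, 3.14, 3.14, 3.14].

### API

Orientations are given as [roll, pitch, yaw] about the fixed x, y, z axes, in that order (R = Rz(yaw) Ry(pitch) Rx(roll)).
In Python, from cell import read_state, get_image, calibration, finish_job gives the robot as it stands. The module is installed in compiled form; this text tells all that it offers.
- The arm moves only by the tool apply_moves, never from a script. Its argument "increments" is a list of rows, each an object of numbers: "tx", "ty", "tz": the shift along the world's x, y, z in m; "rx", "ry", "rz": the turn, a rotation vector about the world's x, y, z in units of 5 degrees (1.0 is 5 degrees); "claw": the finger opening in m, from 0 to 0.0854. In form: [{"tx": .., "ty": .., "tz": .., "rx": .., "ry": .., "rz": .., "claw": ..}, ...]. A call has 1 to 12 rows; each row is the pose to reach, as a shift and turn from the pose commanded when the call began; what a row does not reach only later rows make up. A row lasts 1/10 s, in which the tool goes at most 50 mm and 8.59 degrees, less where a joint would pass 70% of its speed; a pose out of reach is approached as far as the arm can. A call with a gripper value outside its range is refused whole. The fingers move at their own pace and stop on an object; the grip force is fixed at half the most. Time passes only in rows, so rows that repeat a pose let the fingers close. It gives the time, the measured TCP pose, the force and the opening at its end, in the units of the state.
- read_state(): the state, without advancing time (a new reading comes with each control period).
- get_image(name): name is "scene" or "side" or "wrist"; returns the picture (400x640x3 uint8, red, green, blue); there is no depth.
- calibration(name): a dict with "camera_matrix" (3x3 intrinsics, pixels), "origin" and "attitude" of the camera in the world. Camera axes: x right, y up, looking along -z (the intrinsics and any distortion apply to the point x, -y, -z); pixel columns grow to the right and rows downward; lengths in mm; the calibration is good to about 2 mm. A picture is of the moment at which its call begins: read the wrist's pose just before it. calibration takes no time and is no camera call; for the wrist camera it gives the pose at the moment of the call.
- finish_job(): hands the job in, once; it reports no verdict.
The state is a dict: "clock": time; "qpos": joint angles; "qd": joint speeds; "tau": joint torques, N m; "eef_pos": TCP position; "tool_rot": TCP orientation; "force": force on the tool from outside, world axes, zero at the start; "torque": the same for the moment, N m; "width": finger opening in mm.
Only numpy, scipy, OpenCV 4.12 (cv2) and the standard library are available. Lean on these libraries where they do the work, as an engineer would, in place of code of your own. Each camera call takes 0.05 s, during which the arm holds its last target. There are 200 camera calls.

## Working session

There is one attempt and no reset: what is moved stays moved. The work goes in short steps, Python scripts to look and compute and a tool call to move; the robot and the scene stay as the last step left them, time stands still between calls to the robot, and variables do not carry over. Pictures are saved under pics/ and viewed, about 8 in all and at most 12, crops included, and the job is handed in when it is done.

Besides the shell and the picture viewer there is one more tool, called after "Request:" as a command line: name --argument value ..., lists and objects as JSON in quotes. apply_moves: Moves the arm, as the interface text tells. Its arguments: {"type":"object","properties":{"increments":{"type":"array"}},"required":["increments"]}

```bash
mkdir -p pics; cat > h.py <<'E'
import numpy as np, cv2
from cell import *
def save(n,im): cv2.imwrite('pics/'+n,cv2.cvtColor(im,cv2.COLOR_RGB2BGR))
def ray(c,u,v):
    d=np.linalg.inv(np.array(c['camera_matrix']))@[u,v,1]; R=rot(c); d=R@(d*[1,-1,-1]); return np.array(c['origin']),d/np.linalg.norm(d)
def rot(c):
    a=np.array(c['attitude'],float)
    if a.shape==(3,3): return a
    from scipy.spatial.transform import Rotation as S
    return S.from_euler('xyz',a).as_matrix()
def plane(c,u,v,z):
    o,d=ray(c,u,v); return o+d*(z-o[2])/d[2]
def proj(c,p):
    q=rot(c).T@(np.array(p)-np.array(c['origin'])); q=q*[1,-1,-1]; k=np.array(c['camera_matrix'])@q; return k[:2]/k[2]
E
python3 - <<'E'
from h import *
print(read_state())
for n in ['scene','side','wrist']:
    print(n,calibration(n)); 
save('all.png',np.vstack([get_image('scene')]))
save('side.png',get_image('side'));save('wrist.png',get_image('wrist'))
E
```

```text
{'clock': 0.0, 'qpos': array([-0.06578661,  0.62932756,  0.03842786,  1.51841037, -0.02701121,
        0.99631179, -0.0200046 ]), 'qd': array([ 2.07674746e-05,  3.48179322e-05,  4.06395560e-06, -9.51284434e-05,
        2.36257347e-04,  8.03128647e-04, -1.68674763e-03]), 'tau': array([-1.11932164e-03, -5.63405585e+01,  1.22606792e+00, -1.93450052e+01,
        1.09587883e-02,  1.05136272e-02, -8.84369996e-06]), 'eef_pos': array([6.49347994e+02, 3.06916035e-02, 2.30387327e+02]), 'tool_rot': array([-3.13965302e+00,  7.99887925e-06,  1.57078269e+00]), 'force': array([ 0.80303057,  0.02692605, -0.15485881]), 'torque': array([ 0.06005075, -0.0243608 ,  0.00355316]), 'width': 85.49569899644932}
scene {'camera_matrix': array([[463.89367658,   0.        , 318.32350783],
       [  0.        , 463.89367658, 190.35625264],
       [  0.        ,   0.        ,   1.        ]]), 'origin': array([1384.5078554 ,  646.38849918,  975.97436722]), 'attitude': array([ 0.839562  , -0.00493172,  2.26636608])}
side {'camera_matrix': array([[475.20327783,   0.        , 320.93140186],
       [  0.        , 475.20327783, 203.83781338],
       [  0.        ,   0.        ,   1.        ]]), 'origin': array([ 306.63612895,  870.94209598, 1028.53708048]), 'attitude': array([ 0.75702943, -0.01592007, -2.76630688])}
wrist {'camera_matrix': array([[312.86790297,   0.        , 317.55073746],
       [  0.        , 312.86790297, 202.73844879],
       [  0.        ,   0.        ,   1.        ]]), 'origin': array([648.35937648,  69.28488259, 372.58915486]), 'attitude': array([-2.78774750e-01,  1.68889183e-03, -5.04710312e-06])}
```

View pics/all.png

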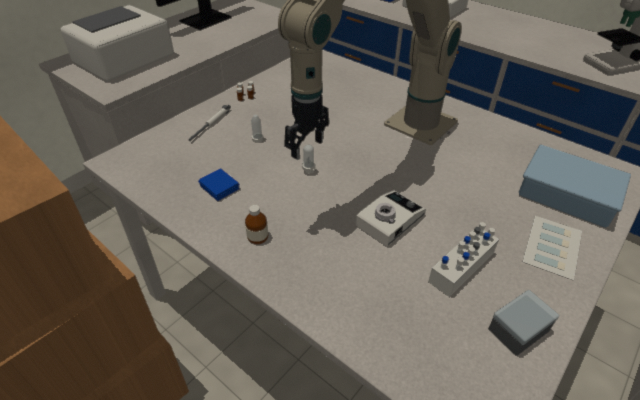

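View pics/side.png

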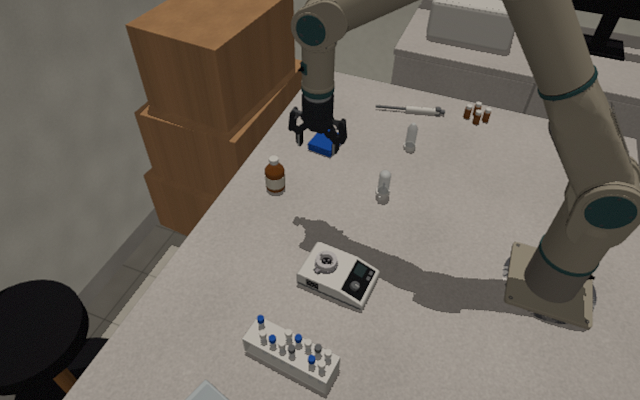

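The scene view shows two tubes at about (308,172) and (256,140), and the adapter at (385,210). The side view shows the tubes at (384,200) and (411,150), and the adapter at (326,260). Next I'll enlarge them.

```bash
python3 - <<'E'
from h import *
a=cv2.imread('pics/all.png');s=cv2.imread('pics/side.png');w=cv2.imread('pics/wrist.png')
def cr(i,x,y,r=25,S=266): return cv2.resize(i[y-r:y+r,x-r:x+r],(S,S),interpolation=cv2.INTER_CUBIC)
top=np.hstack([cr(a,308,160),cr(a,256,128),cr(a,388,212)])
bot=np.hstack([cr(s,384,187),cr(s,411,138),cr(s,330,265)])
cv2.imwrite('pics/crop.png',np.vstack([top,bot]))
cs,cd=calibration('scene'),calibration('side')
for n,p,q in [('t1',(308,172),(383,200)),('t2',(257,140),(410,150))]: print(n,plane(cs,*p,0),plane(cd,*q,0))
print('adp',plane(cs,385,209,72),plane(cd,326,259,72))
E
```

```text
t1 [ 4.98672920e+02 -1.31101222e+02 -1.13686838e-13] [ 480.66792808 -125.19602089    0.        ]
t2 [ 4.80632588e+02 -3.87841787e+02  1.13686838e-13] [ 462.55705545 -383.77769589    0.        ]
adp [547.78137008 196.57606473  72.        ] [542.62313651 195.85006425  72.        ]
```

View pics/crop.png

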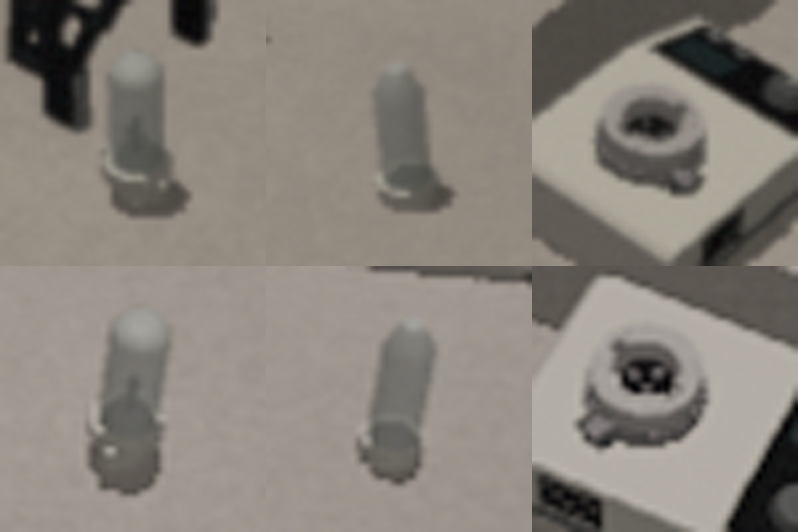

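View pics/wrist.png

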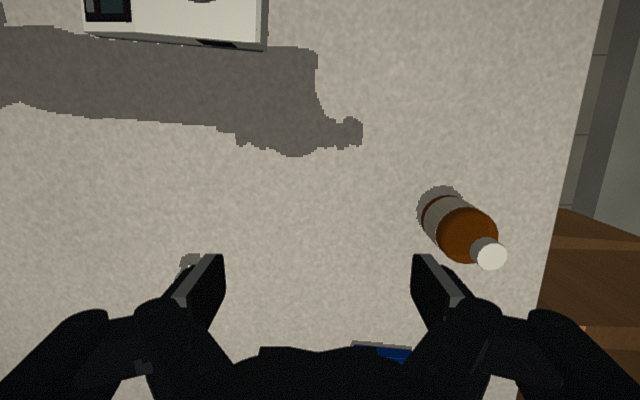

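Tube 1, at (308,172) in the scene view, has a round dome and tabs, so it is the target. Tube 2 tapers, so it is the plain one. The wrist view shows the bottle and part of the drive. Next I'll hover over the target.

Request:
apply_moves --increments '[{"tx": -0.16,"ty": -0.128},{"tx": -0.16,"ty": -0.128},{"tx": -0.16,"ty": -0.128},{"tx": -0.16,"ty": -0.128},{"tx": -0.16,"ty": -0.128},{"tx": -0.16,"ty": -0.128},{"tx": -0.16,"ty": -0.128},{"tx": -0.16,"ty": -0.128}]'

```text
$.increments[0]: bad value
```

```bash
python3 - <<'E'
from h import *
c=calibration('wrist');im=get_image('wrist');save('w2.png',im)
s=read_state();print(s['eef_pos'],s['tool_rot'],s['force'],c['origin'],c['attitude'])
cs,cd=calibration('scene'),calibration('side')
print('dome',plane(cs,308.4,149.7,85),plane(cd,385.3,175.5,85))
print(proj(c,[490,-128,22]),proj(c,[490,-128,95]))
E
```

```text
[6.49627873e+02 3.11993446e-02 2.30735568e+02] [-3.14041248e+00  5.76515906e-06  1.57082249e+00] [-0.70779811  0.4021571   0.76102258] [648.45724137  69.28267981 372.80518422] [-2.78761416e-01  1.23405349e-03 -1.09680741e-05]
dome [ 490.71827979 -135.16954782   85.        ] [ 488.03770024 -140.57926972   85.        ]
[191.34340942 277.08302192] [163.70997711 312.85372078]
```

View pics/w2.png

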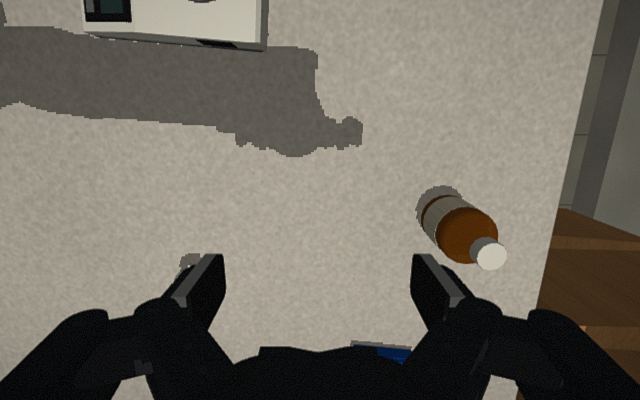

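The move was refused because every key is required, so this picture is unchanged from the last one. The tube is at about (489,-137). I'll retry with full rows.

Request:
apply_moves --increments '[{"tx": -0.16,"ty": -0.137,"tz": 0,"rx": 0,"ry": 0,"rz": 0,"claw": 0.085},{"tx": -0.16,"ty": -0.137,"tz": 0,"rx": 0,"ry": 0,"rz": 0,"claw": 0.085},{"tx": -0.16,"ty": -0.137,"tz": 0,"rx": 0,"ry": 0,"rz": 0,"claw": 0.085},{"tx": -0.16,"ty": -0.137,"tz": 0,"rx": 0,"ry": 0,"rz": 0,"claw": 0.085},{"tx": -0.16,"ty": -0.137,"tz": 0,"rx": 0,"ry": 0,"rz": 0,"claw": 0.085},{"tx": -0.16,"ty": -0.137,"tz": 0,"rx": 0,"ry": 0,"rz": 0,"claw": 0.085},{"tx": -0.16,"ty": -0.137,"tz": 0,"rx": 0,"ry": 0,"rz": 0,"claw": 0.085},{"tx": -0.16,"ty": -0.137,"tz": 0,"rx": 0,"ry": 0,"rz": 0,"claw": 0.085}]'

```text
clock: 1.0
eef_pos: [491.7, -135.4, 231.3]
tool_rot: [3.14, -0.001, 1.574]
force: [0.8, -0.3, 0.3]
width: 85.2
```

```bash
python3 - <<'E'
from h import *
c=calibration('wrist');im=get_image('wrist')
s=read_state();print(s['eef_pos'],s['tool_rot'],s['force'],c['origin'],c['attitude'])
p=proj(c,[490,-137,22]);print(p,proj(c,[490,-137,85]))
x,y=p.astype(int);save('w3full.png',im);save('w3.png',cv2.resize(im[y-70:y+70,x-90:x+90],None,fx=4,fy=4,interpolation=cv2.INTER_CUBIC));print(x-90,y-70)
E
```

```text
[ 491.44375915 -135.42411562  231.1402674 ] [ 3.14090858e+00 -6.44898123e-04  1.57364048e+00] [-0.35301614 -0.15522509 -0.31141825] [490.01664504 -66.22545553 373.51780449] [-0.27801084 -0.00135934  0.00276595]
[316.94657959 177.86712881] [316.91354418 191.01372206]
226 107
```

View pics/w3.png

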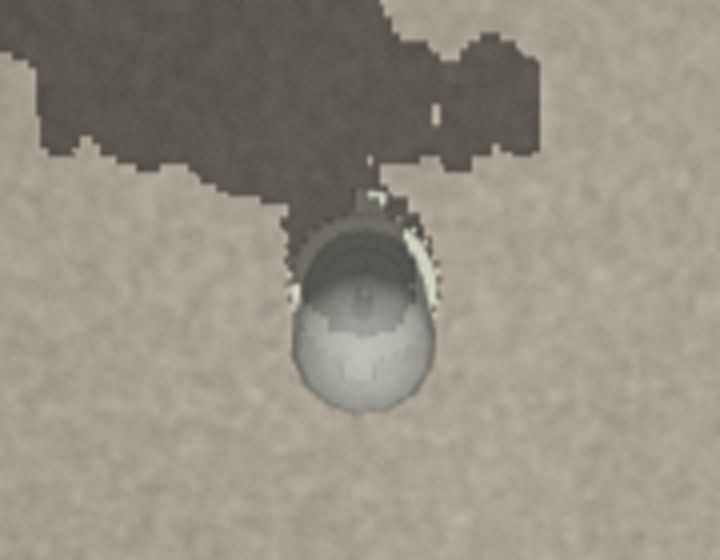

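The dome centre is at crop (364,342), which is pixel (317,192.5). One tab shows at crop (373,198), the upper side, pointing roughly along +y. I'll cast the rays.

```bash
python3 - <<'E'
from h import *
c=calibration('wrist')
P=lambda x,y,z:plane(c,226+(x+.5)/4-.5,107+(y+.5)/4-.5,z)
t=P(364,342,85);print(t)
for q in [(357,198),(388,198),(373,190),(373,197)]:
    d=(P(*q,26)-t)[:2];print(q,d,np.hypot(*d),np.degrees(np.arctan2(d[1],d[0])))
im=cv2.imread('pics/w3full.png');cr=im[107:247,226:406];hsv=cv2.cvtColor(cr,cv2.COLOR_BGR2HSV)
print(hsv[44:56,84:104,2])
E
```

```text
[ 489.46477531 -138.13459721   85.        ]
(357, 198) [-2.10391077 26.36398836] 26.447803744307357 94.56267407145631
(388, 198) [ 6.48039304 26.38719161] 27.171296899281913 76.20188985780322
(373, 190) [ 2.31785053 28.58191299] 28.67574203904167 85.36374369719303
(373, 197) [ 2.32554654 26.65213001] 26.753396060808527 85.01325463158027
[[ 88  92  94  96  98  96  99  94  95  89  98 170 173 170 162 160 162 160
  162 163]
 [ 92  92  93  95  98  95  98  97  95  91  98 171 171 172 165 164 164 164
  166 165]
 [ 89  93  96  96  92  93  92  90  89  89  88 117 123 166 168 169 168 168
  165 164]
 [ 92  93  94  90  84 102 105  99 128 121 108 101  91 160 175 173 174 173
  168 164]
 [ 91  94  95  94  86 111 110 116 189 193 191 190 143 125 167 175 175 170
  170 167]
 [ 96  92  94  93  87 112 111 110 144 142 150 208 153  96 116 118 121 122
  168 172]
 [ 97  93  96  91  87 111 111 108 111 107 118 202 141  93  86  89  89 100
  174 176]
 [ 92  92  92  90  89 111 111 111 109 108 109 144 107  86  91  91  91 100
  176 178]
 [ 94  91  92  93  98 112 109 110 106 110 109 112  87  88  90  92  91 103
  176 177]
 [ 93  86  85  93 100  99 102 107  99 103 102 108  99  95  91  95  94  97
  124 120]
 [ 97  95 101 108 108 107 105 112 108 110 104 109 100  87  89 129 112  98
   95  91]
 [108 107 111 112 110 113 110 112 113 112 110 109 108 104 102 117 108  91
   89  85]]
```

Request:
apply_moves --increments '[{"tx": 0.055,"ty": 0.287,"tz": 0,"rx": 0,"ry": 0,"rz": 0,"claw": 0.085},{"tx": 0.055,"ty": 0.287,"tz": 0,"rx": 0,"ry": 0,"rz": 0,"claw": 0.085},{"tx": 0.055,"ty": 0.287,"tz": 0,"rx": 0,"ry": 0,"rz": 0,"claw": 0.085},{"tx": 0.055,"ty": 0.287,"tz": 0,"rx": 0,"ry": 0,"rz": 0,"claw": 0.085},{"tx": 0.055,"ty": 0.287,"tz": 0,"rx": 0,"ry": 0,"rz": 0,"claw": 0.085},{"tx": 0.055,"ty": 0.287,"tz": -0.06,"rx": 0,"ry": 0,"rz": 0,"claw": 0.085},{"tx": 0.055,"ty": 0.287,"tz": -0.06,"rx": 0,"ry": 0,"rz": 0,"claw": 0.085},{"tx": 0.055,"ty": 0.287,"tz": -0.06,"rx": 0,"ry": 0,"rz": 0,"claw": 0.085},{"tx": 0.055,"ty": 0.287,"tz": -0.06,"rx": 0,"ry": 0,"rz": 0,"claw": 0.085},{"tx": 0.055,"ty": 0.287,"tz": -0.06,"rx": 0,"ry": 0,"rz": 0,"claw": 0.085},{"tx": 0.055,"ty": 0.287,"tz": -0.06,"rx": 0,"ry": 0,"rz": 0,"claw": 0.085}]'

```text
clock: 2.15
eef_pos: [546.0, 148.9, 172.7]
tool_rot: [3.139, -0.0, 1.569]
force: [-0.4, -0.1, 0.1]
width: 84.7
```

```bash
python3 - <<'E'
from h import *
c=calibration('wrist');im=get_image('wrist')
import json;json.dump({k:np.array(v).tolist() for k,v in c.items()},open('c4.json','w'))
s=read_state();print(s['eef_pos'],s['tool_rot'],s['force'],c['origin'],c['attitude'])
p=proj(c,[545,196,72]);print(p)
x,y=p.astype(int);y=max(y,50);save('w4full.png',im);save('w4.png',cv2.resize(im[y-50:y+50,x-65:x+65],None,fx=6,fy=6,interpolation=cv2.INTER_CUBIC));print(x-65,y-50)
E
```

```text
[545.83342918 148.93061361 172.56303094] [ 3.13948177e+00 -2.25625044e-04  1.56885866e+00] [ 0.97046526 -0.05652478 -0.27836222] [544.50636944 218.05871365 314.89613828] [-0.27858659 -0.00258089 -0.00209804]
[317.43715741 143.20851256]
252 93
```

View pics/w4.png

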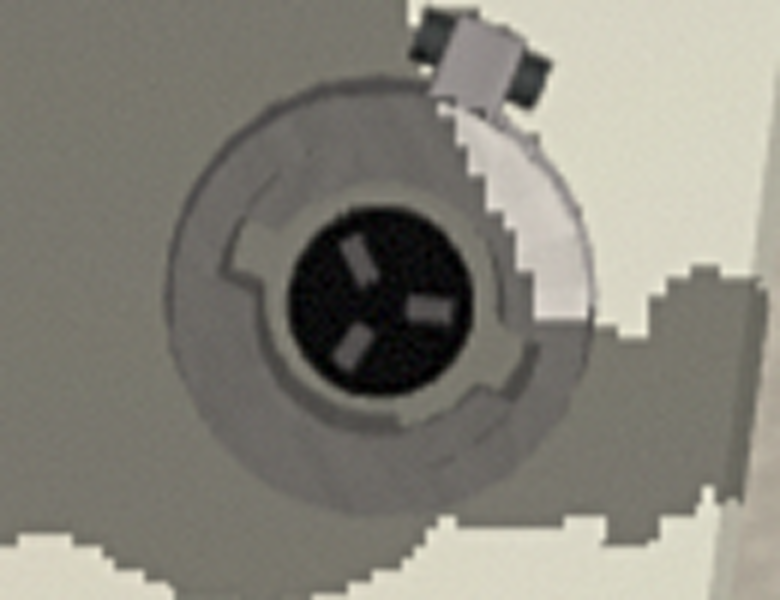

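The adapter is seen clearly from above. Its outer rim runs from crop x 165 to 597. The left slot's outer end is at about (232,246) and the right slot's at about (519,371), so the slot line lies near -23° in the world.

```bash
python3 - <<'E'
from h import *
import json;from scipy.optimize import least_squares
c=json.load(open('c4.json'))
P=lambda x,y,z=72:plane(c,252+(x+.5)/6-.5,93+(y+.5)/6-.5,z)[:2]
pts=np.array([P(*q) for q in [(165,297),(597,300),(380,516),(565,190),(213,170),(205,430),(545,440),(300,92)]])
f=least_squares(lambda a:np.hypot(*(pts-a[:2]).T)-a[2],[545,196,27]);print(f.x,f.fun)
for a,b in [((222,270),(243,222)),((538,345),(500,397))]:
    m=(P(*a)+P(*b))/2;d=m-f.x[:2];print(m,np.hypot(*d),np.degrees(np.arctan2(d[1],d[0])),np.linalg.norm(P(*a)-P(*b)))
l=(P(222,270)+P(243,222))/2;r=(P(538,345)+P(500,397))/2;print((l+r)/2,np.degrees(np.arctan2(*(r-l)[::-1])))
E
```

```text
[543.13304381 195.71180334  27.47533906] [ 0.01627727  0.16121746 -0.20020416 -0.17648148 -0.62747226  0.35232756
 -0.02445551  0.49879113]
[524.43091734 203.24701899] 20.163060514936518 158.05515471648388 6.568296365424408
[560.94109893 187.39893419] 19.65275097060654 -25.02334874894112 8.20993143735002
[542.68600813 195.32297659] -23.46436405547911
```

Request:
apply_moves --increments '[{"tx": 0,"ty": 0,"tz": 0.05,"rx": 0,"ry": 0,"rz": 0,"claw": 0.085},{"tx": -0.0555,"ty": -0.288,"tz": 0.06,"rx": 0,"ry": 0,"rz": 0,"claw": 0.085},{"tx": -0.0555,"ty": -0.288,"tz": 0.06,"rx": 0,"ry": 0,"rz": 0,"claw": 0.085},{"tx": -0.0555,"ty": -0.288,"tz": 0.06,"rx": 0,"ry": 0,"rz": 0,"claw": 0.085},{"tx": -0.0555,"ty": -0.288,"tz": 0.06,"rx": 0,"ry": 0,"rz": 0,"claw": 0.085},{"tx": -0.0555,"ty": -0.288,"tz": 0.06,"rx": 0,"ry": 0,"rz": 0,"claw": 0.085},{"tx": -0.0555,"ty": -0.288,"tz": 0.06,"rx": 0,"ry": 0,"rz": 0,"claw": 0.085},{"tx": -0.0555,"ty": -0.288,"tz": 0.06,"rx": 0,"ry": 0,"rz": 0,"claw": 0.085},{"tx": -0.0555,"ty": -0.288,"tz": 0.06,"rx": 0,"ry": 0,"rz": 0,"claw": 0.085},{"tx": -0.0555,"ty": -0.288,"tz": 0.06,"rx": 0,"ry": 0,"rz": 0,"claw": 0.085}]'

```text
clock: 3.2
eef_pos: [489.8, -137.1, 231.7]
tool_rot: [3.141, -0.001, 1.572]
force: [-0.0, 1.0, -0.8]
width: 84.9
```

Request:
apply_moves --increments '[{"tx": 0,"ty": 0,"tz": -0.04,"rx": 0,"ry": 0,"rz": 0,"claw": 0.085},{"tx": 0,"ty": 0,"tz": -0.08,"rx": 0,"ry": 0,"rz": 0,"claw": 0.085},{"tx": 0,"ty": 0,"tz": -0.12,"rx": 0,"ry": 0,"rz": 0,"claw": 0.085},{"tx": 0,"ty": 0,"tz": -0.15,"rx": 0,"ry": 0,"rz": 0,"claw": 0.085},{"tx": 0,"ty": 0,"tz": -0.18,"rx": 0,"ry": 0,"rz": 0,"claw": 0.085},{"tx": 0,"ty": 0,"tz": -0.193,"rx": 0,"ry": 0,"rz": 0,"claw": 0.085},{"tx": 0,"ty": 0,"tz": -0.193,"rx": 0,"ry": 0,"rz": 0,"claw": 0.085},{"tx": 0,"ty": 0,"tz": -0.193,"rx": 0,"ry": 0,"rz": 0,"claw": 0.085}]'

```text
clock: 4.0
eef_pos: [490.3, -137.5, 39.0]
tool_rot: [3.141, -0.0, 1.572]
force: [0.1, -0.7, 0.2]
width: 84.8
```

Request:
apply_moves --increments '[{"tx": 0,"ty": 0,"tz": 0,"rx": 0,"ry": 0,"rz": 0,"claw": 0.045},{"tx": 0,"ty": 0,"tz": 0,"rx": 0,"ry": 0,"rz": 0,"claw": 0.04},{"tx": 0,"ty": 0,"tz": 0,"rx": 0,"ry": 0,"rz": 0,"claw": 0.035},{"tx": 0,"ty": 0,"tz": 0,"rx": 0,"ry": 0,"rz": 0,"claw": 0.028},{"tx": 0,"ty": 0,"tz": 0,"rx": 0,"ry": 0,"rz": 0,"claw": 0.028},{"tx": 0,"ty": 0,"tz": 0,"rx": 0,"ry": 0,"rz": 0,"claw": 0.028},{"tx": 0,"ty": 0,"tz": 0,"rx": 0,"ry": 0,"rz": 0,"claw": 0.028},{"tx": 0,"ty": 0,"tz": 0,"rx": 0,"ry": 0,"rz": 0,"claw": 0.028},{"tx": 0,"ty": 0,"tz": 0,"rx": 0,"ry": 0,"rz": 0,"claw": 0.028}]'

```text
clock: 4.9
eef_pos: [490.0, -138.2, 39.2]
tool_rot: [3.14, 0.0, 1.571]
force: [-0.6, 0.2, 5.7]
width: 32.8
```

Request:
apply_moves --increments '[{"tx": 0,"ty": 0,"tz": 0,"rx": 0,"ry": 0,"rz": 0,"claw": 0.028},{"tx": 0,"ty": 0,"tz": 0,"rx": 0,"ry": 0,"rz": 0,"claw": 0.028}]'

```text
clock: 5.1
eef_pos: [490.0, -138.1, 39.2]
tool_rot: [3.14, 0.0, 1.571]
force: [0.0, -0.1, 5.9]
width: 32.6
```

Request:
apply_moves --increments '[{"tx": 0,"ty": 0,"tz": 0.02,"rx": 0,"ry": 0,"rz": 0,"claw": 0.028},{"tx": 0,"ty": 0,"tz": 0.06,"rx": 0,"ry": 0,"rz": 0,"claw": 0.028},{"tx": 0,"ty": 0,"tz": 0.1,"rx": 0,"ry": 0,"rz": 0,"claw": 0.028},{"tx": 0,"ty": 0,"tz": 0.15,"rx": 0,"ry": 0,"rz": 0,"claw": 0.028},{"tx": 0,"ty": 0,"tz": 0.15,"rx": 0,"ry": 0,"rz": 0,"claw": 0.028},{"tx": 0,"ty": 0,"tz": 0.15,"rx": 0,"ry": 0,"rz": 0,"claw": 0.028},{"tx": 0,"ty": 0,"tz": 0.15,"rx": 0,"ry": 0,"rz": 0,"claw": 0.028}]'

```text
clock: 5.8
eef_pos: [488.5, -137.7, 187.5]
tool_rot: [-3.14, -0.001, 1.571]
force: [0.1, 0.2, -0.5]
width: 32.5
```

```bash
python3 - <<'E'
from h import *
c=calibration('wrist');im=get_image('wrist')
s=read_state();e=s['eef_pos'];print(s)
print(c['origin'],c['attitude'],proj(c,e+[0,0,48]),proj(c,e-[0,0,12]))
save('w5full.png',im);save('w5.png',cv2.resize(im[150:300,210:430],None,fx=3.5,fy=3.5,interpolation=cv2.INTER_CUBIC))
E
```

```text
{'clock': 5.85, 'qpos': array([ 0.19713153,  0.48864905,  0.03220028,  1.95676615, -0.02357129,
        0.69949281,  0.24359415]), 'qd': array([ 0.00063781,  0.01085509,  0.00015603, -0.00235555, -0.00162827,
       -0.00151409, -0.00019388]), 'tau': array([ 8.70832853e-03, -4.54819894e+01,  9.13992785e-01, -1.51898146e+01,
        8.57420237e-03, -4.25550446e-03, -8.20811749e-06]), 'eef_pos': array([ 488.33478133, -137.69898916,  187.09241264]), 'tool_rot': array([-3.13871813e+00, -7.22332063e-04,  1.57074165e+00]), 'force': array([-0.80124405,  0.11447104, -1.09753332]), 'torque': array([0.01048429, 0.00204031, 0.03866627]), 'width': 32.73122768066394}
[487.4981749  -68.54776885 329.76085933] [-2.78207336e-01  1.78398324e-03 -4.10618527e-05] [320.41821989 317.89403996] [319.6314833  247.54039593]
```

View pics/w5.png

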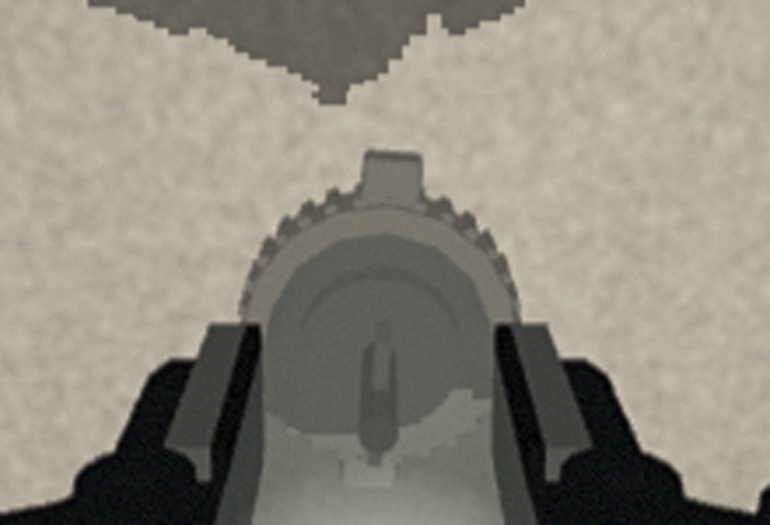

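The tab is at crop x 363–422, centre 393, and the flange is centred at x≈381. The lug line is therefore about 4° clockwise of +y, at ~86°, and the tube is upright in the grip. I'll compute the tube's offset from the TCP.

```bash
python3 - <<'E'
from h import *
c=calibration('wrist');e=read_state()['eef_pos'];print(e)
P=lambda x,y,z:plane(c,210+(x+.5)/3.5-.5,150+(y+.5)/3.5-.5,z)
for dz in (38,39.5):
    z=e[2]-dz
    for q in [(368,158),(393,157),(422,160)]: print(dz,(P(*q,z+26)-e)[:2])
    print('flange top front',(P(384,205,z+28)-e)[:2], 'sides',(P(242,315,z+24)-e)[:2],(P(520,315,z+24)-e)[:2])
E
```

```text
[ 488.33478133 -137.69898916  187.09241264]
38 [-2.69715689 29.34813632]
38 [ 0.93809132 29.50064636]
38 [ 5.15897532 29.05289872]
flange top front [-0.36577777 22.81459901] sides [-22.13754874   3.91930437] [20.55118823  3.96557546]
39.5 [-2.71483898 28.96093313]
39.5 [ 0.95575988 29.11492624]
39.5 [ 5.21768949 28.66282452]
flange top front [-0.36072304 22.35794002] sides [-22.34163111   3.29294206] [20.75691521  3.33965736]
```

Request:
apply_moves --increments '[{"tx": 0.0085,"ty": 0.04,"tz": 0,"rx": 0,"ry": 0,"rz": 1.4,"claw": 0.028},{"tx": 0.015,"ty": 0.08,"tz": 0,"rx": 0,"ry": 0,"rz": 2.8,"claw": 0.028},{"tx": 0.02,"ty": 0.12,"tz": 0,"rx": 0,"ry": 0,"rz": 4.3,"claw": 0.028},{"tx": 0.025,"ty": 0.16,"tz": 0,"rx": 0,"ry": 0,"rz": 5.8,"claw": 0.028},{"tx": 0.032,"ty": 0.2,"tz": 0,"rx": 0,"ry": 0,"rz": 7.3,"claw": 0.028},{"tx": 0.04,"ty": 0.24,"tz": 0,"rx": 0,"ry": 0,"rz": 8.8,"claw": 0.028},{"tx": 0.046,"ty": 0.28,"tz": 0,"rx": 0,"ry": 0,"rz": 10.2,"claw": 0.028},{"tx": 0.0535,"ty": 0.31,"tz": 0,"rx": 0,"ry": 0,"rz": 11.6,"claw": 0.028},{"tx": 0.0535,"ty": 0.3335,"tz": 0,"rx": 0,"ry": 0,"rz": 13,"claw": 0.028},{"tx": 0.0535,"ty": 0.3335,"tz": 0,"rx": 0,"ry": 0,"rz": 14.2,"claw": 0.028},{"tx": 0.0535,"ty": 0.3335,"tz": 0,"rx": 0,"ry": 0,"rz": 14.2,"claw": 0.028},{"tx": 0.0535,"ty": 0.3335,"tz": 0,"rx": 0,"ry": 0,"rz": 14.2,"claw": 0.028}]'

```text
clock: 7.05
eef_pos: [542.4, 194.4, 186.9]
tool_rot: [-3.14, -0.002, 2.807]
force: [-0.0, -0.6, -1.0]
width: 32.5
```

Request:
apply_moves --increments '[{"tx": 0,"ty": 0,"tz": -0.03,"rx": 0,"ry": 0,"rz": 0,"claw": 0.028},{"tx": 0,"ty": 0,"tz": -0.055,"rx": 0,"ry": 0,"rz": 0,"claw": 0.028},{"tx": 0,"ty": 0,"tz": -0.068,"rx": 0,"ry": 0,"rz": 0,"claw": 0.028},{"tx": 0,"ty": 0,"tz": -0.068,"rx": 0,"ry": 0,"rz": 0,"claw": 0.028},{"tx": 0,"ty": 0,"tz": -0.068,"rx": 0,"ry": 0,"rz": 0,"claw": 0.028}]'

```text
clock: 7.55
eef_pos: [543.4, 195.4, 120.7]
tool_rot: [3.141, 0.0, 2.809]
force: [0.7, -0.7, -0.3]
width: 32.6
```

```bash
python3 - <<'E'
from h import *
c=calibration('wrist');im=get_image('wrist')
import json;json.dump({k:np.array(v).tolist() for k,v in c.items()},open('c6.json','w'))
s=read_state();e=s['eef_pos'];print(e,s['tool_rot'],s['force'],s['torque'],s['qpos'])
print(c['origin'],c['attitude'])
save('w6.png',cv2.resize(im[130:280,210:430],None,fx=3.5,fy=3.5,interpolation=cv2.INTER_CUBIC))
E
```

```text
[543.7477893  195.71984195 121.2186807 ] [3.14054164e+00 1.19325848e-03 2.80919361e+00] [-0.35612181  0.17867037 -0.49699725] [-0.00707014  0.00026515 -0.06541887] [-0.21927213  0.67902274 -0.2736893   1.82067527  0.27441145  0.6772842
  0.58835913]
[475.97264517 217.56343446 262.85278541] [-2.79564706e-01 -6.97798942e-04  1.23805179e+00]
```

View pics/w6.png

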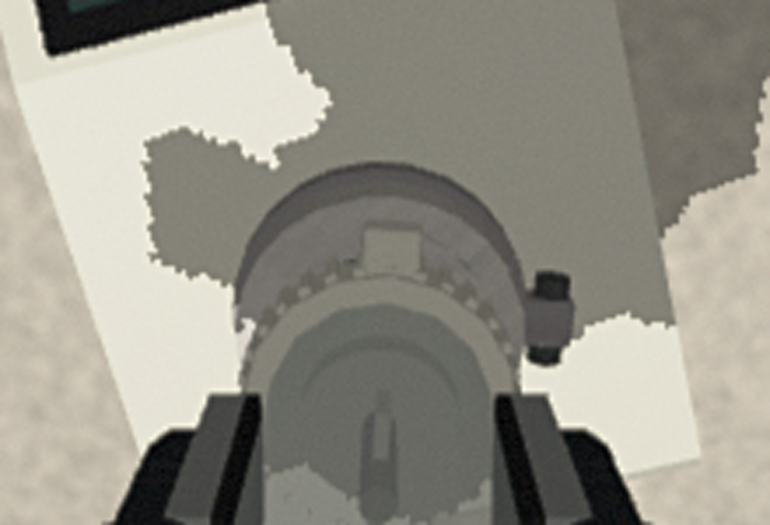

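The adapter ring is centred at x≈381 and the flange is also at x≈381, so the lateral alignment is good. The rim's front edge is at y≈195 and the tab end at y≈229, from which I'll work out the fore-aft offset.

```bash
python3 - <<'E'
from h import *
import json
c=json.load(open('c6.json'));e=np.array([543.1,195.6,120.6])
P=lambda x,y,z:plane(c,210+(x+.5)/3.5-.5,130+(y+.5)/3.5-.5,z)
th=c['attitude'][2];u=np.array([-np.sin(th),np.cos(th)]);v=np.array([np.cos(th),np.sin(th)]) # image-up, image-right
def s(n,q,z):
    d=(P(*q,z)-e)[:2];print(n,'up %.1f right %.1f'%(d@u,d@v))
s('rim apex (27)',(381,195),72);s('base apex (27)',(381,163),50)
s('tab end (27)',(393,231),120.6-12);s('flange top front(21.5)',(384,277),120.6-10)
s('rimL',(238,300),72);s('rimR',(524,290),72)
s('flL',(242,385),106);s('flR',(520,385),106)
E
```

```text
rim apex (27) up 27.1 right -0.4
base apex (27) up 28.6 right -0.4
tab end (27) up 30.1 right 1.2
flange top front(21.5) up 23.7 right -0.1
rimL up 7.4 right -26.7
rimR up 9.3 right 25.7
flL up 4.9 right -22.0
flR up 4.9 right 20.9
```

The tube sits about 1.5–2 mm towards the camera side of the adapter axis. I'll shift it (+1.4,-0.5) mm and come down gently.

Request:
apply_moves --increments '[{"tx": 0.0014,"ty": -0.0005,"tz": 0,"rx": 0,"ry": 0,"rz": 0,"claw": 0.028},{"tx": 0.0014,"ty": -0.0005,"tz": -0.004,"rx": 0,"ry": 0,"rz": 0,"claw": 0.028},{"tx": 0.0014,"ty": -0.0005,"tz": -0.008,"rx": 0,"ry": 0,"rz": 0,"claw": 0.028},{"tx": 0.0014,"ty": -0.0005,"tz": -0.01,"rx": 0,"ry": 0,"rz": 0,"claw": 0.028},{"tx": 0.0014,"ty": -0.0005,"tz": -0.011,"rx": 0,"ry": 0,"rz": 0,"claw": 0.028},{"tx": 0.0014,"ty": -0.0005,"tz": -0.012,"rx": 0,"ry": 0,"rz": 0,"claw": 0.028},{"tx": 0.0014,"ty": -0.0005,"tz": -0.012,"rx": 0,"ry": 0,"rz": 0,"claw": 0.028}]'

```text
clock: 8.3
eef_pos: [544.6, 194.9, 108.2]
tool_rot: [-3.142, 0.0, 2.81]
force: [0.2, -0.8, -0.5]
width: 32.8
```

Request:
apply_moves --increments '[{"tx": 0,"ty": 0,"tz": -0.001,"rx": 0,"ry": 0,"rz": 0,"claw": 0.028},{"tx": 0,"ty": 0,"tz": -0.002,"rx": 0,"ry": 0,"rz": 0,"claw": 0.028},{"tx": 0,"ty": 0,"tz": -0.002,"rx": 0,"ry": 0,"rz": 0,"claw": 0.028}]'

```text
clock: 8.6
eef_pos: [544.6, 194.9, 106.3]
tool_rot: [3.142, 0.0, 2.81]
force: [1.6, -1.1, -0.2]
width: 32.6
```

Request:
apply_moves --increments '[{"tx": 0,"ty": 0,"tz": -0.0005,"rx": 0,"ry": 0,"rz": 0,"claw": 0.028},{"tx": 0,"ty": 0,"tz": -0.001,"rx": 0,"ry": 0,"rz": 0,"claw": 0.028},{"tx": 0,"ty": 0,"tz": -0.001,"rx": 0,"ry": 0,"rz": 0,"claw": 0.028}]'

```text
clock: 8.9
eef_pos: [544.6, 194.9, 105.3]
tool_rot: [3.142, 0.0, 2.81]
force: [1.2, -1.2, 0.5]
width: 32.8
```

Request:
apply_moves --increments '[{"tx": 0,"ty": 0,"tz": -0.0005,"rx": 0,"ry": 0,"rz": 0,"claw": 0.028},{"tx": 0,"ty": 0,"tz": -0.001,"rx": 0,"ry": 0,"rz": 0,"claw": 0.028},{"tx": 0,"ty": 0,"tz": -0.001,"rx": 0,"ry": 0,"rz": 0,"claw": 0.028}]'

```text
clock: 9.2
eef_pos: [544.6, 194.9, 104.3]
tool_rot: [3.142, 0.0, 2.81]
force: [1.5, -0.6, -0.6]
width: 32.8
```

Request:
apply_moves --increments '[{"tx": 0,"ty": 0,"tz": -0.0005,"rx": 0,"ry": 0,"rz": 0,"claw": 0.028},{"tx": 0,"ty": 0,"tz": -0.001,"rx": 0,"ry": 0,"rz": 0,"claw": 0.028},{"tx": 0,"ty": 0,"tz": -0.001,"rx": 0,"ry": 0,"rz": 0,"claw": 0.028}]'

```text
clock: 9.5
eef_pos: [544.6, 195.0, 103.3]
tool_rot: [3.141, 0.0, 2.81]
force: [2.2, -1.5, 1.4]
width: 33.0
```

Request:
apply_moves --increments '[{"tx": 0,"ty": 0,"tz": -0.0005,"rx": 0,"ry": 0,"rz": 0,"claw": 0.028},{"tx": 0,"ty": 0,"tz": -0.001,"rx": 0,"ry": 0,"rz": 0,"claw": 0.028},{"tx": 0,"ty": 0,"tz": -0.001,"rx": 0,"ry": 0,"rz": 0,"claw": 0.028}]'

```text
clock: 9.8
eef_pos: [544.6, 195.0, 102.3]
tool_rot: [3.141, 0.0, 2.81]
force: [1.3, -1.8, 1.3]
width: 32.5
```

Request:
apply_moves --increments '[{"tx": 0,"ty": 0,"tz": -0.001,"rx": 0,"ry": 0,"rz": 0,"claw": 0.028},{"tx": 0,"ty": 0,"tz": -0.002,"rx": 0,"ry": 0,"rz": 0,"claw": 0.028},{"tx": 0,"ty": 0,"tz": -0.002,"rx": 0,"ry": 0,"rz": 0,"claw": 0.028}]'

```text
clock: 10.1
eef_pos: [544.6, 195.0, 100.7]
tool_rot: [3.141, 0.0, 2.81]
force: [1.7, -2.2, 4.2]
width: 32.8
```

Request:
apply_moves --increments '[{"tx": 0,"ty": 0,"tz": -0.001,"rx": 0,"ry": 0,"rz": 0,"claw": 0.028},{"tx": 0,"ty": 0,"tz": -0.002,"rx": 0,"ry": 0,"rz": 0,"claw": 0.028},{"tx": 0,"ty": 0,"tz": -0.002,"rx": 0,"ry": 0,"rz": 0,"claw": 0.028}]'

```text
clock: 10.4
eef_pos: [544.6, 195.0, 98.9]
tool_rot: [3.141, 0.001, 2.81]
force: [0.6, -2.8, 4.7]
width: 32.4
```

Request:
apply_moves --increments '[{"tx": 0,"ty": 0,"tz": -0.001,"rx": 0,"ry": 0,"rz": 0,"claw": 0.028},{"tx": 0,"ty": 0,"tz": -0.002,"rx": 0,"ry": 0,"rz": 0,"claw": 0.028},{"tx": 0,"ty": 0,"tz": -0.003,"rx": 0,"ry": 0,"rz": 0,"claw": 0.028},{"tx": 0,"ty": 0,"tz": -0.003,"rx": 0,"ry": 0,"rz": 0,"claw": 0.028}]'

```text
clock: 10.8
eef_pos: [544.7, 195.0, 96.2]
tool_rot: [3.141, 0.001, 2.81]
force: [0.8, -2.5, 8.9]
width: 32.7
```

Request:
apply_moves --increments '[{"tx": 0,"ty": 0,"tz": -0.0005,"rx": 0,"ry": 0,"rz": 0,"claw": 0.028},{"tx": 0,"ty": 0,"tz": -0.001,"rx": 0,"ry": 0,"rz": 0,"claw": 0.028},{"tx": 0,"ty": 0,"tz": -0.001,"rx": 0,"ry": 0,"rz": 0,"claw": 0.028}]'

```text
clock: 11.1
eef_pos: [544.7, 195.0, 95.3]
tool_rot: [3.141, 0.001, 2.81]
force: [0.7, -1.4, 10.3]
width: 32.4
```

Request:
apply_moves --increments '[{"tx": 0,"ty": 0,"tz": -0.0005,"rx": 0,"ry": 0,"rz": 0,"claw": 0.028},{"tx": 0,"ty": 0,"tz": -0.001,"rx": 0,"ry": 0,"rz": 0,"claw": 0.028},{"tx": 0,"ty": 0,"tz": -0.001,"rx": 0,"ry": 0,"rz": 0,"claw": 0.028}]'

```text
clock: 11.4
eef_pos: [544.8, 195.0, 94.8]
tool_rot: [3.141, 0.001, 2.81]
force: [0.5, -2.6, 13.3]
width: 32.7
```

```bash
python3 - <<'E'
from h import *
s=read_state();print(s['eef_pos'],s['force'],s['torque'])
E
```

```text
[544.76370587 194.99734011  94.76463368] [ 0.45685186 -2.58842829 13.25992046] [-0.77708484  0.22078176  0.00101704]
```

The lugs dropped straight into the slots. The tube now sits at about the hard stop with 13 N. I'll twist clockwise in stages about the tube axis.

Request:
apply_moves --increments '[{"tx": 0,"ty": -0.0001,"tz": 0,"rx": 0,"ry": 0,"rz": -0.6,"claw": 0.028},{"tx": -0.0001,"ty": -0.0002,"tz": 0,"rx": 0,"ry": 0,"rz": -1.3,"claw": 0.028},{"tx": -0.0001,"ty": -0.0002,"tz": 0,"rx": 0,"ry": 0,"rz": -2,"claw": 0.028},{"tx": -0.0001,"ty": -0.0002,"tz": 0,"rx": 0,"ry": 0,"rz": -2,"claw": 0.028}]'

```text
clock: 11.8
eef_pos: [545.1, 195.1, 94.8]
tool_rot: [3.14, 0.002, 2.634]
force: [1.0, -1.8, 12.6]
width: 32.5
```

```bash
python3 - <<'E'
from h import *
s=read_state();print(s['eef_pos'],s['force'],s['torque'],s['tool_rot'])
E
```

```text
[545.10609432 195.1427383   94.7802572 ] [ 1.01570362 -1.80816527 12.61679469] [-0.6284544   0.00161987  0.02763879] [3.14026680e+00 1.64828635e-03 2.63408929e+00]
```

Request:
apply_moves --increments '[{"tx": -0.0001,"ty": -0.0001,"tz": 0,"rx": 0,"ry": 0,"rz": -0.7,"claw": 0.028},{"tx": -0.0002,"ty": -0.0002,"tz": 0,"rx": 0,"ry": 0,"rz": -1.4,"claw": 0.028},{"tx": -0.0002,"ty": -0.0003,"tz": 0,"rx": 0,"ry": 0,"rz": -2.1,"claw": 0.028},{"tx": -0.0003,"ty": -0.0004,"tz": 0,"rx": 0,"ry": 0,"rz": -2.8,"claw": 0.028},{"tx": -0.0003,"ty": -0.0004,"tz": 0,"rx": 0,"ry": 0,"rz": -3.5,"claw": 0.028},{"tx": -0.0003,"ty": -0.0004,"tz": 0,"rx": 0,"ry": 0,"rz": -4.2,"claw": 0.028},{"tx": -0.0003,"ty": -0.0004,"tz": 0,"rx": 0,"ry": 0,"rz": -4.2,"claw": 0.028}]'

```text
clock: 12.5
eef_pos: [545.0, 194.9, 94.8]
tool_rot: [3.139, 0.001, 2.268]
force: [1.4, -2.7, 12.2]
width: 32.5
```

```bash
python3 - <<'E'
from h import *
s=read_state();print(s['eef_pos'],s['force'],s['torque'],s['tool_rot'])
E
```

```text
[544.95162231 194.89207297  94.80138276] [ 1.39722587 -2.66734198 12.24574566] [-0.59841003 -0.04770308  0.02133565] [3.13928186e+00 1.03186612e-03 2.26765967e+00]
```

Request:
apply_moves --increments '[{"tx": -0.0001,"ty": -0.0001,"tz": 0,"rx": 0,"ry": 0,"rz": -0.5,"claw": 0.028},{"tx": -0.0002,"ty": -0.0002,"tz": 0,"rx": 0,"ry": 0,"rz": -1,"claw": 0.028},{"tx": -0.0003,"ty": -0.0002,"tz": 0,"rx": 0,"ry": 0,"rz": -1.5,"claw": 0.028},{"tx": -0.0003,"ty": -0.0002,"tz": 0,"rx": 0,"ry": 0,"rz": -2,"claw": 0.028},{"tx": -0.0003,"ty": -0.0002,"tz": 0,"rx": 0,"ry": 0,"rz": -2,"claw": 0.028}]'

```text
clock: 13.0
eef_pos: [544.7, 194.8, 94.8]
tool_rot: [3.139, 0.0, 2.093]
force: [0.8, -1.2, 11.0]
width: 32.2
```

```bash
python3 - <<'E'
from h import *
s=read_state();print(s['eef_pos'],s['force'],s['torque'],s['tool_rot'])
E
```

```text
[544.70407586 194.76477135  94.80611157] [ 0.84310813 -1.16768993 10.96878841] [-0.52443607 -0.06467482 -0.01140521] [3.13892167e+00 4.25099712e-04 2.09346558e+00]
```

41° so far with no stop felt. I'll continue in small steps.

Request:
apply_moves --increments '[{"tx": 0,"ty": 0,"tz": 0,"rx": 0,"ry": 0,"rz": -0.4,"claw": 0.028},{"tx": -0.0001,"ty": -0.0001,"tz": 0,"rx": 0,"ry": 0,"rz": -0.8,"claw": 0.028},{"tx": -0.0001,"ty": -0.0001,"tz": 0,"rx": 0,"ry": 0,"rz": -0.8,"claw": 0.028}]'

```text
clock: 13.3
eef_pos: [544.7, 194.7, 94.8]
tool_rot: [3.139, 0.0, 2.024]
force: [0.5, -1.4, 12.0]
width: 32.7
```

```bash
python3 - <<'E'
from h import *
s=read_state();print(s['eef_pos'],s['force'],s['torque'],s['tool_rot'])
E
```

```text
[544.66083442 194.66853973  94.82564669] [ 0.50153203 -1.35151481 11.97603804] [-0.48569221 -0.03651818  0.03649337] [3.13874713e+00 1.66801058e-04 2.02379082e+00]
```

Request:
apply_moves --increments '[{"tx": 0,"ty": 0,"tz": 0,"rx": 0,"ry": 0,"rz": -0.2,"claw": 0.028},{"tx": 0,"ty": 0,"tz": 0,"rx": 0,"ry": 0,"rz": -0.4,"claw": 0.028},{"tx": 0,"ty": 0,"tz": 0,"rx": 0,"ry": 0,"rz": -0.4,"claw": 0.028}]'

```text
clock: 13.6
eef_pos: [544.4, 194.6, 94.8]
tool_rot: [3.139, 0.0, 1.99]
force: [-0.3, -1.4, 12.2]
width: 32.5
```

```bash
python3 - <<'E'
from h import *
s=read_state();print(s['eef_pos'],s['force'],s['torque'],s['tool_rot'])
E
```

```text
[544.40064374 194.57755116  94.77259025] [-0.32046098 -1.42966349 12.20827644] [-0.51706378  0.05914205  0.06499692] [3.13931754e+00 4.45976798e-05 1.98962442e+00]
```

Request:
apply_moves --increments '[{"tx": 0,"ty": 0,"tz": 0,"rx": 0,"ry": 0,"rz": -0.2,"claw": 0.028},{"tx": 0,"ty": 0,"tz": 0,"rx": 0,"ry": 0,"rz": -0.4,"claw": 0.028},{"tx": 0,"ty": 0,"tz": 0,"rx": 0,"ry": 0,"rz": -0.4,"claw": 0.028}]'

```text
clock: 13.9
eef_pos: [544.1, 194.6, 94.8]
tool_rot: [3.14, 0.0, 1.957]
force: [-0.5, -2.4, 12.4]
width: 32.3
```

```bash
python3 - <<'E'
from h import *
c=calibration('wrist');im=get_image('wrist')
s=read_state();print(s['eef_pos'],s['force'],s['torque'],s['tool_rot'],c['attitude'])
save('w7.png',cv2.resize(im[130:280,210:430],None,fx=3.5,fy=3.5,interpolation=cv2.INTER_CUBIC))
E
```

```text
[544.21915342 194.60315591  94.81347726] [-1.12732021e-02 -2.43113052e+00  1.23112260e+01] [-0.60405571  0.11592848  0.48453038] [3.13960859e+00 1.61570032e-04 1.95670941e+00] [-0.2790512  -0.00226999  0.38565475]
```

View pics/w7.png

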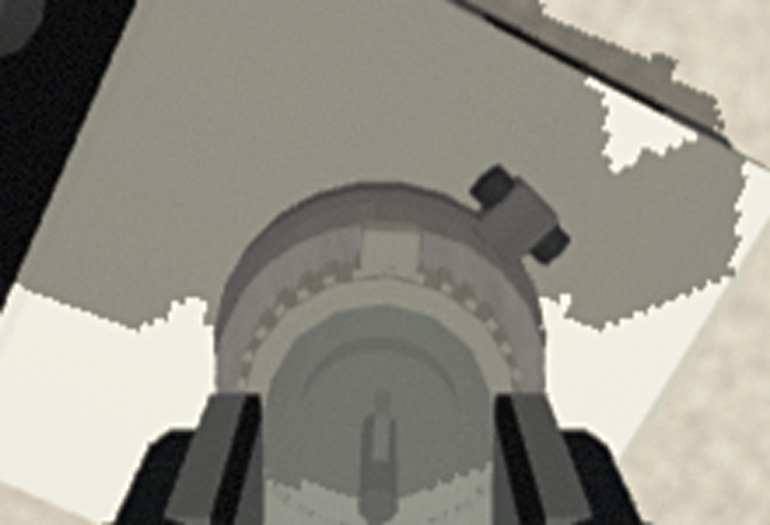

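The torque rose to 0.48 N·m, so the stop was reached at about 49°. The tab is at crop (391,250), unchanged relative to the gripper, so the tube did not slip. Now I'll let it rise into the catch.

Request:
apply_moves --increments '[{"tx": 0,"ty": 0,"tz": 0.001,"rx": 0,"ry": 0,"rz": 0.1,"claw": 0.028},{"tx": 0,"ty": 0,"tz": 0.002,"rx": 0,"ry": 0,"rz": 0.1,"claw": 0.028},{"tx": 0,"ty": 0,"tz": 0.003,"rx": 0,"ry": 0,"rz": 0.1,"claw": 0.028},{"tx": 0,"ty": 0,"tz": 0.004,"rx": 0,"ry": 0,"rz": 0.1,"claw": 0.028},{"tx": 0,"ty": 0,"tz": 0.005,"rx": 0,"ry": 0,"rz": 0.1,"claw": 0.028},{"tx": 0,"ty": 0,"tz": 0.005,"rx": 0,"ry": 0,"rz": 0.1,"claw": 0.028}]'

```text
clock: 14.55
eef_pos: [544.0, 194.5, 98.2]
tool_rot: [3.141, -0.0, 1.964]
force: [4.0, 0.5, -4.9]
width: 32.5
```

```bash
python3 - <<'E'
from h import *
s=read_state();print(s['eef_pos'],s['force'],s['torque'],s['tool_rot'])
E
```

```text
[543.98009822 194.51303993  98.2437456 ] [ 3.99798213  0.49505751 -4.94440382] [ 0.08178613 -1.20280787  0.33907679] [ 3.14074359e+00 -2.48722014e-04  1.96367993e+00]
```

Request:
apply_moves --increments '[{"tx": 0,"ty": 0,"tz": 0.0005,"rx": 0,"ry": 0,"rz": 0,"claw": 0.028},{"tx": 0,"ty": 0,"tz": 0.001,"rx": 0,"ry": 0,"rz": 0,"claw": 0.028},{"tx": 0,"ty": 0,"tz": 0.001,"rx": 0,"ry": 0,"rz": 0,"claw": 0.028}]'

```text
clock: 14.85
eef_pos: [544.0, 194.5, 99.3]
tool_rot: [3.141, -0.0, 1.964]
force: [4.7, 1.6, -5.3]
width: 32.5
```

```bash
python3 - <<'E'
from h import *
s=read_state();print(s['eef_pos'],s['force'],s['torque'],s['tool_rot'])
E
```

```text
[543.99222321 194.47313279  99.25687905] [ 4.7433774   1.56999635 -5.256425  ] [ 0.20029385 -1.25500232  0.31805038] [ 3.14066538e+00 -2.29011401e-04  1.96366926e+00]
```

Request:
apply_moves --increments '[{"tx": 0,"ty": 0,"tz": -0.0002,"rx": 0,"ry": 0,"rz": 0.15,"claw": 0.028},{"tx": 0,"ty": 0,"tz": -0.0005,"rx": 0,"ry": 0,"rz": 0.3,"claw": 0.028},{"tx": 0,"ty": 0,"tz": -0.0005,"rx": 0,"ry": 0,"rz": 0.3,"claw": 0.028}]'

```text
clock: 15.15
eef_pos: [544.0, 194.4, 99.3]
tool_rot: [3.14, -0.0, 1.989]
force: [4.4, 0.6, 0.2]
width: 32.5
```

```bash
python3 - <<'E'
from h import *
s=read_state();print(s['eef_pos'],s['force'],s['torque'],s['tool_rot'])
E
```

```text
[544.03139736 194.42991996  99.29071934] [4.44406184 0.5617779  0.22445218] [ 0.1477892  -1.01246511 -0.01608038] [ 3.14041127e+00 -3.58717893e-04  1.98937379e+00]
```

Request:
apply_moves --increments '[{"tx": 0.0004,"ty": 0,"tz": 0,"rx": 0,"ry": 0,"rz": 0,"claw": 0.028},{"tx": 0.0006,"ty": 0,"tz": 0,"rx": 0,"ry": 0,"rz": 0,"claw": 0.028},{"tx": 0.0006,"ty": 0,"tz": 0,"rx": 0,"ry": 0,"rz": 0,"claw": 0.028}]'

```text
clock: 15.45
eef_pos: [544.1, 194.4, 99.2]
tool_rot: [3.141, -0.0, 1.99]
force: [2.5, 0.3, 3.9]
width: 32.5
```

Request:
apply_moves --increments '[{"tx": 0,"ty": 0,"tz": 0,"rx": 0,"ry": 0,"rz": 0,"claw": 0.034},{"tx": 0,"ty": 0,"tz": 0,"rx": 0,"ry": 0,"rz": 0,"claw": 0.036},{"tx": 0,"ty": 0,"tz": 0,"rx": 0,"ry": 0,"rz": 0,"claw": 0.04},{"tx": 0,"ty": 0,"tz": 0,"rx": 0,"ry": 0,"rz": 0,"claw": 0.05},{"tx": 0,"ty": 0,"tz": 0,"rx": 0,"ry": 0,"rz": 0,"claw": 0.07},{"tx": 0,"ty": 0,"tz": 0,"rx": 0,"ry": 0,"rz": 0,"claw": 0.08},{"tx": 0,"ty": 0,"tz": 0,"rx": 0,"ry": 0,"rz": 0,"claw": 0.08},{"tx": 0,"ty": 0,"tz": 0,"rx": 0,"ry": 0,"rz": 0,"claw": 0.08}]'

```text
clock: 16.25
eef_pos: [544.1, 194.1, 98.8]
tool_rot: [-3.141, -0.0, 1.99]
force: [-0.3, 0.1, -0.1]
width: 80.0
```

Request:
apply_moves --increments '[{"tx": 0,"ty": 0,"tz": 0.03,"rx": 0,"ry": 0,"rz": 0,"claw": 0.08},{"tx": 0,"ty": 0,"tz": 0.06,"rx": 0,"ry": 0,"rz": 0,"claw": 0.08},{"tx": 0,"ty": 0,"tz": 0.1,"rx": 0,"ry": 0,"rz": 0,"claw": 0.08},{"tx": 0,"ty": 0,"tz": 0.13,"rx": 0,"ry": 0,"rz": 0,"claw": 0.08},{"tx": 0,"ty": 0,"tz": 0.15,"rx": 0,"ry": 0,"rz": 0,"claw": 0.08},{"tx": 0,"ty": 0,"tz": 0.15,"rx": 0,"ry": 0,"rz": 0,"claw": 0.08},{"tx": 0,"ty": 0,"tz": 0.15,"rx": 0,"ry": 0,"rz": 0,"claw": 0.08}]'

```text
clock: 16.95
eef_pos: [543.9, 194.0, 248.6]
tool_rot: [-3.142, -0.0, 1.99]
force: [-0.4, 0.3, -0.2]
width: 80.2
```

```bash
python3 - <<'E'
from h import *
c=calibration('wrist');im=get_image('wrist')
s=read_state();print(s['eef_pos'],s['force'],s['tool_rot'])
a=get_image('scene');b=get_image('side');save('sc9.png',a);save('sd9.png',b)
p=proj(c,[543,195.6,100]);print(p);x,y=p.astype(int)
def cr(i,x,y,r,S=400): y=max(y,r);return cv2.resize(i[y-r:y+r,x-r:x+r],(S,S),interpolation=cv2.INTER_CUBIC)
save('f.png',np.hstack([cr(im,x,y,60),np.vstack([cr(a,388,195,35,200),cr(b,328,245,35,200)])]))
print(x-60,max(y,60)-60,proj(c,[543,195.6,145]),proj(c,[543,195.6,86]))
E
```

```text
[543.46267542 193.8319059  247.80107048] [-0.14753229  0.2336631  -1.10862947] [-3.13972055e+00 -9.65021780e-05  1.98971306e+00]
[318.73568058 187.33782317]
258 127 [318.95358705 199.92087922] [318.68022173 184.13533982]
```

View pics/f.png

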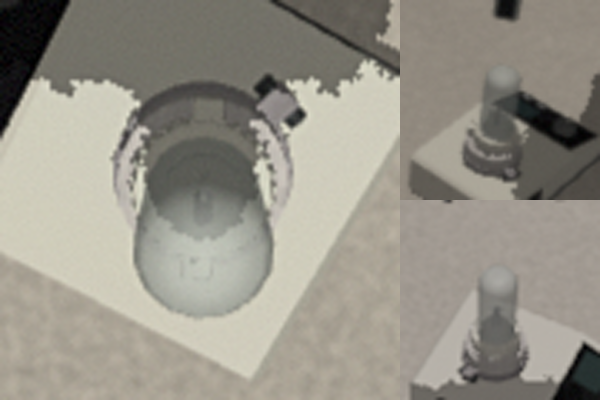

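The tube stands upright in the adapter. Its tab is at crop (208,110), about 46° clockwise of the slot line. The gripper is clear, and the scene and side views agree.

```bash
python3 - <<'E'
from h import *
for n,o,x,y in [('scene','all',388,195),('side','side',328,245)]:
    a=cv2.imread('pics/'+('sc9' if n=='scene' else 'sd9')+'.png').astype(int);b=cv2.cvtColor(get_image(n),cv2.COLOR_RGB2BGR).astype(int)
    print(n,np.abs(a-b)[y-35:y+35,x-35:x+35].mean(),read_state()['clock'])
finish_job()
E
```

```text
scene 0.845578231292517 17.15
side 0.5634013605442176 17.2
the job is handed in; nothing more can be done
```

The lugged tube is set cap-down in the adapter and, by my checks, locked upright in its catch. I let go, backed the gripper clear and handed the job in at about 17 s. No verdict was reported.

- **Insertion:** I had lined the lugs up with the slots from the wrist pictures, so they dropped in without a turning search. I pushed down against the spring to about the hard stop, where the highest wrist-force reading was 13 N.
- **Twist:** The stop came at about 49° clockwise by the gripper, with the torque rising to 0.48 N·m. The last picture puts the tab about 46° from the slot line, which fits the nominal 45° within slot play and measuring error.
- **Catch:** The tube rose 4.5 mm from the lowest point, which is the locked height. The vertical force was near zero once I relieved the twist. An upward pull of about 5 N did not bring it out. I did not measure the locked height separately in a picture.
- **After release:** The wrist, scene and side views show the tube upright. Two pictures of the adapter area shortly apart showed no change beyond noise.
- **Disagreement:** The tube's fore-aft position came out 1–2 mm different from one wrist picture to another. I corrected for it before the insertion, and side forces at my readings stayed under about 5 N.
- **Other items:** No move went near the other things on the bench and no contact was felt, but I did not re-measure their positions.

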